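# Lay the paint case down on the work board

## Robot

A 6-joint arm with a two-finger parallel gripper is mounted at the origin on the work surface. World frame = base frame: x ahead of the robot, y to its left, z up, the work surface at z = 0. Lengths are in mm, angles in rad, forces in N, time in s.
With the tool pointing down it reaches from about 150 to 775 mm from the base axis. Payload 6.1 kg.
Tool frame: the origin (TCP) lies on the centre line of the jaws, within the pads' length; the fingertips stand 19 mm ahead of it and the grasp point (between the pads) is the TCP; z points along the fingers, y is the line along which they close (so a half turn about z gives the same grasp; the last joint's range is limited). The gripper opens to 85 mm and grips with 20 to 120 N. Pads are 22 mm wide; open, the fingers measure 114 mm over their backs; the gripper's body (76 mm by 85 mm) begins 54 mm behind the grasp point. The pads swing forward as they close: fully open they stand 13 mm farther back than shut.
Start: joints at [-1.247, 0.126, -0.04, 1.405, 0, 1.571], TCP at [167.033, -497.703, 250.295] pointing down, gripper open.
Joint ranges: [-2.72, 2.72], [-0.95, 1.95], [-1.27, 1.35], [-1.78, 2.02], [-1.46, 1.47], [-3.14, 3.14]. Speed limits (rad/s): [2.39, 2.39, 3.01, 3.14, 3.14, 3.14].

## Interface

Orientations are given as [roll, pitch, yaw] about the fixed x, y, z axes, in that order (R = Rz(yaw) Ry(pitch) Rx(roll)).
In Python, from plant import arm gives the robot as it stands.
- The arm moves only by the tool drive_tool, never from a script. Its argument "moves" is text: rows parted by semicolons, each of 5 numbers parted by spaces: the finger opening in mm, from 0 to 85.4, then the shift along the tool's x, y, z in units of 50 mm (1.0 is 50 mm), then the turn about the tool's z in rad. In form: gripper tx ty tz turn; .... A call has 1 to 8 rows; each row is the pose to reach, as a shift and turn from the pose commanded when the call began, along the tool's axes at that moment; what a row does not reach only later rows make up. A row lasts 1/8 s, in which the tool goes at most 62.5 mm and 10.7 degrees, less where a joint would pass 70% of its speed; a pose out of reach is approached as far as the arm can. A call with a gripper value outside its range is refused whole. The fingers move at their own pace and stop on an object; "force" is the grip in N (left out, the last holds). Time passes only in rows, so rows that repeat a pose let the fingers close. It gives the time, the measured TCP pose, the force, the opening and the grip force at its end, in the units of the state.
- arm.get_state(): the state, without advancing time (a new reading comes with each control period).
- arm.snapshot(name): name is "side" or "top" or "wrist"; returns the picture (480x640x3 uint8, blue, green, red); there is no depth.
- arm.get_calibration(name): a dict with "fx", "fy", "cx", "cy" (pixels), "extrinsics" (4x4, takes a point from camera to world coordinates); the wrist camera has in their place "tool_from_camera" (4x4, takes a point from camera to tool coordinates, whose origin is the TCP and whose axes are the flange's). Camera axes: x right, y down, z forward; pixel columns grow to the right and rows downward; lengths in mm; the calibration is good to about 2 mm. A picture is of the moment at which its call begins: read the wrist's pose just before it. get_calibration takes no time and is no camera call.
- arm.job_done(): hands the job in; it is judged then, once.
The state is a dict: "clock": time; "q": joint angles; "qd": joint speeds; "tau": joint torques, N m; "tool_pos": TCP position; "tcp_rot": TCP orientation; "ft_force": force on the tool from outside, world axes, zero at the start; "ft_torque": the same for the moment, N m; "grip_width": finger opening in mm; "gripper_force": force on a finger pad.
Only numpy, scipy, OpenCV 4.12 (cv2) and the standard library are available. Lean on these libraries where they do the work, as an engineer would, in place of code of your own. Each camera call takes 0.05 s, during which the arm holds its last target. There are 200 camera calls.

## Task

Keeping the standing paint case upright, slide it square up to the front edge of the cork work board, then push high on its blue lid so that its foot catches on that edge and it tips over onto the cork, lid up. Slide it on until its far end lies square and flush against the stop plate on the rail, press it home there for a moment with about 8 N so as not to strain the stop or the case, and let go. Leave everything else on the table where it stands.

Things in the scene. Friction and masses are not known exactly. Their poses are not given: they have to be found in the camera images.
- case: Wooden paint case on end, brown, blue lid face: 95 mm (own x) x 130 (own y) x 170 tall (own z), 0.45 to 0.8 kg, too thick to grasp. Origin: centre of its foot end. Own x points from the lid (x=-47.5 mm) to the plain back, which faces the board within 13 degrees, 45 to 110 mm off. Laid lid up: own x down, own z along the board's x. Thin walls: fingers must never press it with over 25 N.
- push_low (a point): Middle of the lid face, 30 mm above the foot: pushed about here the standing case slides without tipping. When the case lies on the cork its foot end faces back to where it was pushed from, standing up to 70 mm in front of the board's edge; its upper side is 107 mm above the table. Axes as the case's.
- push_high (a point): Middle of the lid face, 20 mm below the top: pushed here with the foot at the board's edge (1 to 4 N) the case tips; at about 35 to 40 degrees it passes its balance and falls onto the cork by itself. Pushed here away from the edge it tips too soon. Axes as the case's.
- board: Low cork work board fixed to the table, 12 mm high, 256 mm long (own x) and 260 mm wide (own y). Origin: at table height below the middle of its front edge, the edge facing the case; own x points along the board, away from the case, to the rail. The 12 mm high front edge is the stop that the case tips over.
- rail: Wooden rail across the board's far end, 22 mm thick, 260 wide, 45 high above the cork. Origin: cork height, middle of its front face, 232 mm beyond the front edge; axes as the board's. It carries a rigid red-faced stop plate (200 wide, 46 high) clamped 12 to 32 mm in front of that face: its setting is not measured, feel for it. Press the case on it with over 4 N for half a second, never 18 N.
- cup: White paper cup, 74 mm across, 90 mm high, beside the board. Origin: centre of its base. Leave alone.
- brush_jar: White jar with brushes, 64 mm across, 172 mm high with the brushes, beside the board. Origin: centre of its base. Leave alone.
- oil_bottle: Amber bottle, 52 mm across, 130 mm high, beside the board. Origin: centre of its base. Leave alone.
- red_jar: Red paint jar, 56 mm across, 60 mm high, beyond the rail. Origin: centre of its base. Leave alone.
- green_jar: Green paint jar, 56 mm across, 60 mm high, beyond the rail. Origin: centre of its base. Leave alone.
- knife: Palette knife lying flat on the table on the robot's side of the board. Origin: underside, on its length. Leave alone.
- eraser: White eraser block, 45 x 30 x 20 mm, on the table on the robot's side. Origin: centre of its underside. Leave alone.

How it is judged (in metres and radians):
On the way, in this order (a step that is already met when the one before it is completed fails the run):
1. the case, still upright, stands with its foot square against the board's front edge (gap under 5 mm, within 6 degrees) (x of case in the frame of board above -0.0525 m and angle between case's own z axis and vertical below 0.1 rad and angle between the x axis of case and the x axis of board, either way round below 0.105 rad), for 0.1 s.
2. the case lies on the cork on its back face, lid up (angle between case's own x axis and vertical above 3.05 rad and linear speed of case below 0.02 m/s and angular speed of case below 0.1 rad/s), for 0.2 s.
3. the case is pressed against the rail's stop plate with more than 4 N (angle between case's own x axis and vertical above 3.05 rad and contact force between case and rail above 4 N), for 0.4 s.
At the end, for the whole second after the job is handed in: The paint case lies at rest on the cork, lid up (within 5 degrees), within the board's width, where it was pressed home against the rail's stop plate (far end no more than 36 mm short of the rail itself), square to it within 2.3 degrees (all of step 2 and x of case in the frame of rail above -0.206 m and angle between the z axis of case and the x axis of rail, either way round below 0.04 rad and y of case in the frame of rail between -0.065 and 0.065 m); the robot touches nothing.
It fails at once if the case presses on the rail's stop plate with 18 N or more (contact force between case and rail above 18 N).
It fails at once if the fingers press on the case with over 25 N (contact force between the fingers and case above 25 N).
It fails at once if another thing on the table is moved by more than 20 mm (distance of any of cup, brush_jar, red_jar, green_jar, oil_bottle, knife, eraser from where it was at the start of the episode above 0.02 m).
It also fails if it takes over 70 s, if anything falls off the work surface, if the arm or the gripper's body presses on something with over 40 N, if the wrist force passes 120 N, or if a joint passes its speed limit or range.

## Working session

There is one attempt and no reset: what is moved stays moved. The work goes in short steps, Python scripts to look and compute and a tool call to move; the robot and the scene stay as the last step left them, time stands still between calls to the robot, and variables do not carry over. Pictures are saved under pics/ and viewed, at most 10 in all, crops included, and the job is handed in when it is done.

Besides the shell and the picture viewer there is one more tool, called after ">>>" as name(argument=value, ...) on one line, values as JSON. drive_tool: Moves the arm, as the interface text tells. Its arguments: {"type":"object","properties":{"moves":{"type":"string"},"force":{"type":"number"}},"required":["moves"]}

```bash
mkdir -p pics
python3 - <<'E'
from plant import arm
import cv2,numpy as np
s=arm.get_state(); print({k:np.round(v,3) for k,v in s.items()})
for n in("top","side"):
    cv2.imwrite(f"pics/{n}0.png",arm.snapshot(n)); c=arm.get_calibration(n); print(n,{k:np.round(v,3).tolist() for k,v in c.items()})
E
```

```text
{'clock': np.float64(0.0), 'q': array([-1.247,  0.126, -0.041,  1.405, -0.   ,  1.571]), 'qd': array([-0.001, -0.   , -0.001, -0.001, -0.   ,  0.   ]), 'tau': array([ 0.0000e+00, -4.3592e+01,  3.5293e+01,  1.7000e-02, -0.0000e+00,
        0.0000e+00]), 'tool_pos': array([ 166.911, -497.362,  249.516]), 'tcp_rot': array([-3.14 ,  0.   ,  0.324]), 'ft_force': array([0.024, 0.184, 0.44 ]), 'ft_torque': array([-0.011,  0.007, -0.039]), 'gripper_force': np.float64(0.0), 'grip_width': np.float64(85.261)}
top {'fx': 615.552, 'fy': 615.552, 'cx': 306.422, 'cy': 238.456, 'extrinsics': [[-0.014, -0.987, 0.158, 400.242], [-1.0, 0.013, -0.009, 127.252], [0.007, -0.158, -0.987, 1121.241], [0.0, 0.0, 0.0, 1.0]]}
side {'fx': 497.277, 'fy': 497.277, 'cx': 314.631, 'cy': 238.823, 'extrinsics': [[0.921, -0.303, 0.246, 340.805], [-0.39, -0.71, 0.587, -423.924], [-0.003, -0.636, -0.771, 821.688], [0.0, 0.0, 0.0, 1.0]]}
```

View pics/top0.png

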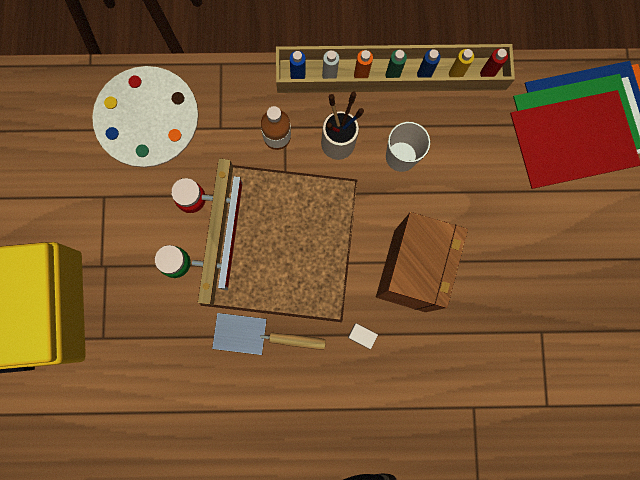

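View pics/side0.png

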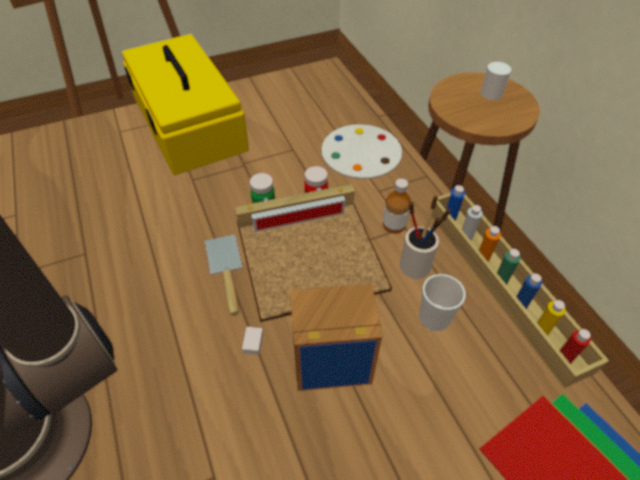

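The top view shows the board's front edge from (356,180) to (342,321). The case stands to the right of it, at (378–466, 212–310), and the stop plate runs from (239,178) to (223,288). The side view confirms the blue lid faces away from the board. I'll zoom in for exact corners.

```bash
cat > h.py <<'E'
from plant import arm
import cv2,numpy as np
def w(n,uv,z):
    c=arm.get_calibration(n); E=np.array(c["extrinsics"])
    d=E[:3,:3]@np.array([(uv[0]-c["cx"])/c["fx"],(uv[1]-c["cy"])/c["fy"],1]); o=E[:3,3]
    return (o+d*(z-o[2])/d[2])
def px(n,P):
    c=arm.get_calibration(n); E=np.array(c["extrinsics"]); p=E[:3,:3].T@(np.array(P)-E[:3,3])
    return np.array([c["fx"]*p[0]/p[2]+c["cx"],c["fy"]*p[1]/p[2]+c["cy"]])
E
python3 - <<'E'
import cv2
a=cv2.imread("pics/top0.png")[155:335,195:475]
a=cv2.resize(a,None,fx=2.85,fy=2.85,interpolation=cv2.INTER_CUBIC);print(a.shape);cv2.imwrite("pics/z.png",a)
from h import *
for l,uv,z in [("bf+",(356,180),12),("bf-",(342,321),12),("st+",(239,178),58),("st-",(223,288),58),("c1",(411,212),170),("c2",(466,228),170),("c3",(437,308),170),("c4",(378,295),170)]: print(l,w("top",uv,z).round(1))
E
```

```text
(513, 798, 3)
bf+ [686.4  23.4  12. ]
bf- [427.6  55.4  12. ]
st+ [680.7 235.5  58. ]
st- [485.8 262.5  58. ]
c1 [592.6 -47.2 170. ]
c2 [ 565.9 -132.7  170. ]
c3 [441.5 -81.1 170. ]
c4 [462.7   9.2 170. ]
```

View pics/z.png

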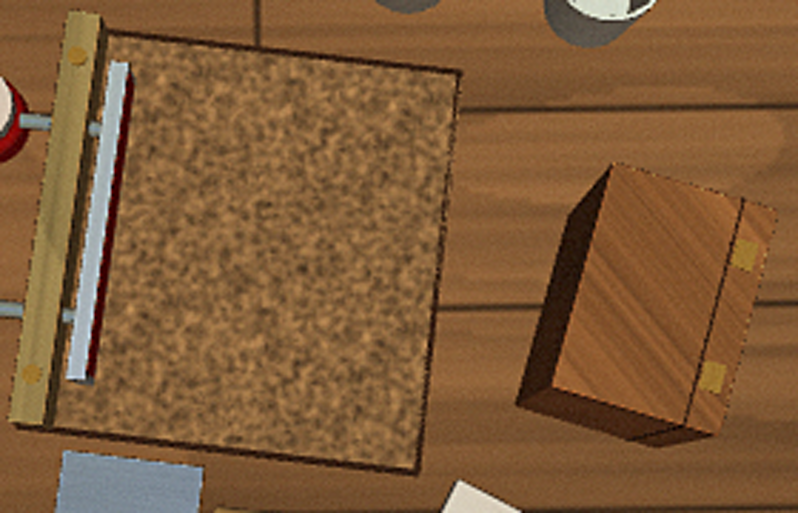

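The crop sharpens the case's top corners to crop px (613,163), (778,210), (717,436) and (553,388), and its foot corners to (516,404) and (656,447). The board's front corners are at (461,71) and (418,472).

Run:
```python
from h import *
f=lambda u,v,z:w("top",(195+u/2.85,155+v/2.85),z)[:2]
T=[f(*p,170) for p in[(613,163),(778,210),(717,436),(553,388)]]
print("sizes",[np.linalg.norm(T[i]-T[(i+1)%4]).round(1) for i in range(4)])
c=np.mean(T,0); x=(T[0]+T[3]-T[1]-T[2]); print("top",np.round(T,1).tolist(),"c",c,"yaw",np.arctan2(x[1],x[0]), "yaw from y", np.arctan2(*(T[0]+T[1]-T[2]-T[3])[::-1]))
for p in[(516,404),(656,447)]: print("foot",f(*p,0))
A,B=f(461,71,12),f(418,472,12); d=A-B; print("board",A,B,np.linalg.norm(d),"mid",(A+B)/2,"yaw",np.arctan2(d[1],d[0])+np.pi/2-np.pi*0)
A2,B2=f(133,75,45),f(93,380,25);print("stop",A2,B2)
m=(A+B)/2
u=np.array([d[1],-d[0]])/np.linalg.norm(d)
if u[1]<0:u=-u
v=np.array([-u[1],u[0]])
print("u",u,"yaw board",np.arctan2(u[1],u[0]),"case in board",(c-m)@u,(c-m)@v)
for n,uv,z in[("cup",(405,155),0),("eraser",(363,336),20)]: 
    p=w("top",uv,z)[:2];print(n,p,(p-m)@u,(p-m)@v)
p=w("top",(408,140),90)[:2];print("cuptop",p,(p-m)@u,(p-m)@v)
s=arm.get_state();print(s["tool_pos"],s["clock"])
```

```text
sizes [np.float64(94.2), np.float64(129.8), np.float64(91.9), np.float64(129.5)]
top [[592.3, -45.8], [564.7, -135.8], [441.3, -95.9], [468.4, -8.1]] c [516.68987519 -71.38744625] yaw 1.2723205464935103 yaw from y -0.30392383193710887
foot [470.70405089  -8.30584001]
foot [442.20261847 -96.53730271]
board [686.52089547  22.01226908] [428.26307081  56.02363122] 260.4877669941512 mid [557.39198314  39.01795015] yaw 1.4398544821310986
stop [677.97648191 232.036194  ] [487.71129953 258.46067301]
u [0.13056798 0.99143936] yaw board 1.4398544821310988 case in board -114.77464751765882 25.938261963027838
cup [736.84516564 -71.5751375 ] -86.21549995197323 -192.35686448451236
eraser [400.5623549   19.43234217] -39.894870732978724 152.92981273081585
cuptop [736.82527614 -61.92347376] -76.64905757417287 -191.07694699015343
[ 166.92572148 -497.40376499  249.60936515] 0.1
```

```bash
cat >> h.py <<'E'
U=np.array([0.13057,0.99144]); V=np.array([-U[1],U[0]]); M=np.array([557.4,39.0])   # board frame
def b2w(x,y): return M+x*U+y*V
def units(target,yaw=None,pos=None,ty=None):
    "shift in tool units, turn, to get to target (world mm) with tool -y leading at world yaw"
    s=arm.get_state(); p=s["tool_pos"] if pos is None else np.array(pos); t=s["tcp_rot"][2] if ty is None else ty
    d=np.array(target)-p; c,n=np.cos(t),np.sin(t)
    return np.round([(d[0]*c+d[1]*n)/50,(d[0]*n-d[1]*c)/50,-d[2]/50, 0 if yaw is None else t+np.pi/2-yaw],3)
def st():
    s=arm.get_state(); p=s["tool_pos"]; q=p[:2]-M
    print("t",round(float(s["clock"]),2),"pos",p.round(1),"board",(q@U).round(1),(q@V).round(1),"lead",round(s["tcp_rot"][2]+np.pi/2,3),"rp",s["tcp_rot"][:2].round(3),"F",s["ft_force"].round(2),"Fu",round(float(s["ft_force"][:2]@U),2))
E
python3 - <<'E'
from h import *
st(); print(units([487.7,-192.8,249.5],1.272), units([487.7,-192.8,250.3],1.272,[167.033,-497.703,250.295],.324))
E
```

```text
t 0.1 pos [ 166.9 -497.4  249.6] board -582.8 317.1 lead 1.895 rp [-3.14  0.  ] F [ 0.42  0.47 -1.01] Fu 0.52
[ 8.020e+00 -3.735e+00  2.000e-03  6.230e-01] [ 8.021 -3.739 -0.     0.623]
```

>>> drive_tool(moves="85 8.02 -3.74 0 0.62; 85 8.02 -3.74 0 0.62; 85 8.02 -3.74 0 0.62; 85 8.02 -3.74 0 0.62; 85 8.02 -3.74 0 0.62; 85 8.02 -3.74 0 0.62; 85 8.02 -3.74 0 0.62; 85 8.02 -3.74 0 0.62")

```text
clock: 1.1
tool_pos: [489.4, -190.3, 249.6]
tcp_rot: [-3.141, 0.001, -0.293]
ft_force: [-1.0, 0.8, -0.2]
grip_width: 84.9
gripper_force: 0.0
```

>>> drive_tool(moves="85.4 0 0 4.36 0; 85.4 0 0 4.36 0; 85.4 0 0 4.36 0; 85.4 0 0 4.36 0; 85.4 0 0 4.36 0; 85.4 0 0 4.36 0")

```text
clock: 1.85
tool_pos: [488.5, -193.2, 33.6]
tcp_rot: [3.141, -0.001, -0.296]
ft_force: [0.0, 0.4, 0.5]
grip_width: 85.0
gripper_force: 0.0
```

Run:
```python
from h import *
st()
a=arm.snapshot("top")[150:340,190:480]; b=arm.snapshot("side")[200:420,180:480]
cv2.imwrite("pics/p1.png",np.vstack([cv2.resize(a,(580,380)),cv2.resize(b,(580,220*580//300))[:220*580//300]])[:800])
cv2.imwrite("pics/p1.png",np.hstack([cv2.resize(a,(450,295)),cv2.resize(b,(350,257)).copy() if 0 else cv2.copyMakeBorder(cv2.resize(b,(350,257)),0,38,0,0,0)]))
```

```text
t 1.85 pos [ 488.5 -193.2   33.6] board -239.2 38.0 lead 1.275 rp [ 3.141e+00 -1.000e-03] F [0.   0.42 0.53] Fu 0.42
```

View pics/p1.png

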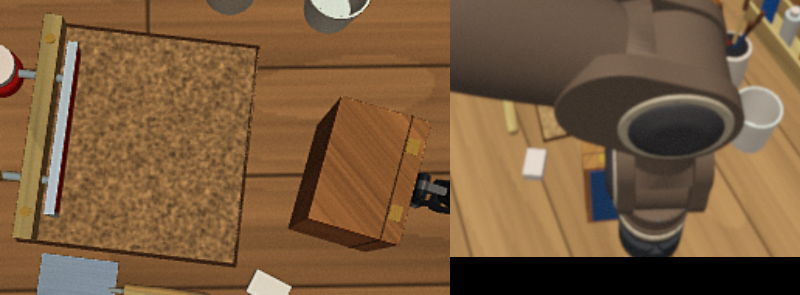

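The finger sits about 20 mm behind the middle of the lid, as planned (crop (432,190)). I'll start the slide.

>>> drive_tool(moves="85.4 0 -0.1 0 0; 85.4 0 -0.2 0 0; 85.4 0.01 -0.3 0 0; 85.4 0.01 -0.4 0 0; 85.4 0.02 -0.5 0 -0.01; 85.4 0.02 -0.6 0 -0.03; 85.4 0.03 -0.7 0 -0.045; 85.4 0.03 -0.8 0 -0.06")

```text
clock: 2.95
tool_pos: [501.0, -154.7, 32.3]
tcp_rot: [3.142, 0.0, -0.235]
ft_force: [-0.0, -3.5, 1.3]
grip_width: 85.3
gripper_force: 0.0
```

Run:
```python
from h import *
st()
a=arm.snapshot("top")[150:340,190:480]
cv2.imwrite("pics/p2.png",cv2.resize(a,None,fx=2.7,fy=2.7,interpolation=cv2.INTER_CUBIC))
```

```text
t 2.95 pos [ 501.  -154.7   32.3] board -199.4 30.7 lead 1.336 rp [3.142 0.   ] F [-0.03 -3.46  1.3 ] Fu -3.43
```

View pics/p2.png

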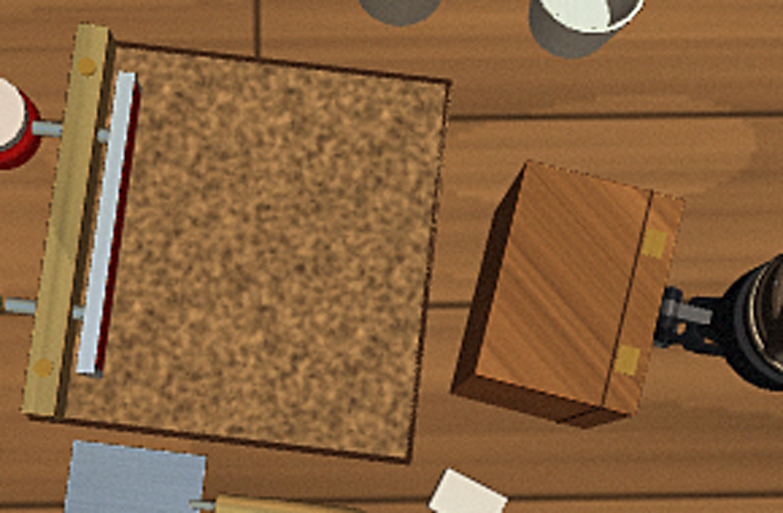

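It's sliding upright under about 3.5 N. The top corners are now at crop px (528,160), (686,199), (636,414) and (476,378).

```bash
cat >> h.py <<'E'
def casepose(pts,s,o):
    T=[w("top",(o[0]+u/s,o[1]+v/s),170)[:2] for u,v in pts]; c=np.mean(T,0)
    x=T[0]+T[3]-T[1]-T[2]; y=T[3]+T[2]-T[0]-T[1]
    print("sizes",[np.linalg.norm(T[i]-T[(i+1)%4]).round(1) for i in range(4)],"board",((c-M)@U).round(1),((c-M)@V).round(1),"yaw",np.arctan2(x[1],x[0]).round(3),(np.arctan2(y[1],y[0])-np.pi/2).round(3))
    print("near corners to edge",[((t-M)@U).round(1) for t in T])
E
python3 - <<'E'
from h import *
casepose([(528,160),(686,199),(636,414),(476,378)],2.7,(190,150))
E
```

```text
sizes [np.float64(94.6), np.float64(129.1), np.float64(93.4), np.float64(131.4)] board -78.5 24.8 yaw 1.323 1.303
near corners to edge [np.float64(-40.6), np.float64(-134.3), np.float64(-116.1), np.float64(-23.2)]
```

>>> drive_tool(moves="85.4 0.02 -0.08 0 -0.015; 85.4 0.035 -0.16 0 -0.03; 85.4 0.05 -0.24 0 -0.045; 85.4 0.065 -0.32 0 -0.06; 85.4 0.08 -0.4 0 -0.075; 85.4 0.1 -0.46 0 -0.09; 85.4 0.11 -0.52 0 -0.1; 85.4 0.12 -0.58 0 -0.105")

```text
clock: 4.0
tool_pos: [513.7, -128.2, 32.4]
tcp_rot: [3.141, -0.0, -0.131]
ft_force: [0.4, -3.6, 0.3]
grip_width: 85.6
gripper_force: 0.0
```

Run:
```python
from h import *
st()
a=arm.snapshot("top")[150:340,190:480]
cv2.imwrite("pics/p3.png",cv2.resize(a,None,fx=2.7,fy=2.7,interpolation=cv2.INTER_CUBIC))
```

```text
t 4.0 pos [ 513.7 -128.2   32.4] board -171.5 21.5 lead 1.44 rp [ 3.141 -0.   ] F [ 0.41 -3.6   0.26] Fu -3.51
```

View pics/p3.png

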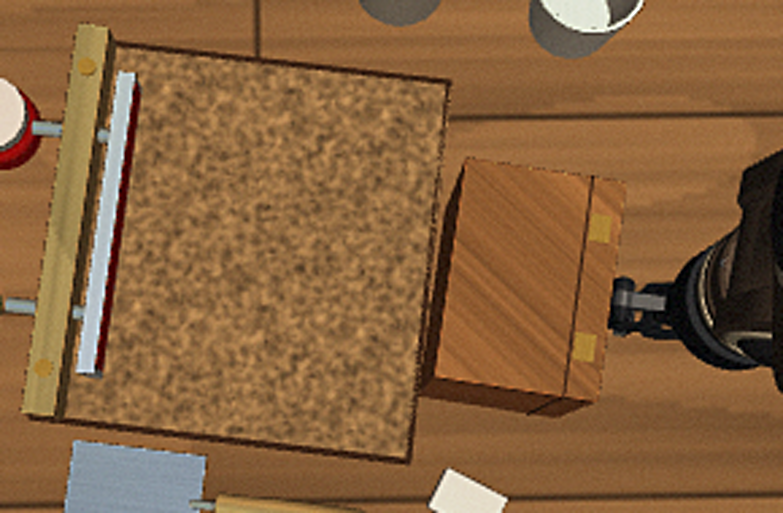

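The case is now nearly square and a few mm from the edge, with its far side at crop x 466 (top) and 436 (bottom). I'll creep forward until the force rises.

>>> drive_tool(moves="85.4 0 -0.03 0 0; 85.4 0 -0.06 0 0; 85.4 0 -0.09 0 0; 85.4 0 -0.12 0 0; 85.4 0 -0.12 0 0")

```text
clock: 4.68
tool_pos: [514.4, -123.2, 32.9]
tcp_rot: [3.14, -0.001, -0.132]
ft_force: [-0.4, -8.5, 2.2]
grip_width: 85.4
gripper_force: 0.0
```

Run:
```python
from h import *
casepose([(466,157),(627,182),(597,402),(436,380)],2.7,(190,150))
st()
```

```text
sizes [np.float64(95.0), np.float64(129.7), np.float64(92.7), np.float64(131.7)] board -49.4 23.8 yaw 1.411 1.403
near corners to edge [np.float64(-4.4), np.float64(-99.2), np.float64(-93.3), np.float64(-0.6)]
t 4.67 pos [ 514.4 -123.2   32.9] board -166.4 21.5 lead 1.439 rp [ 3.14e+00 -1.00e-03] F [-0.39 -8.47  2.17] Fu -8.45
```

>>> drive_tool(moves="85.4 0 -0.02 0 0; 85.4 0 -0.03 0 0; 85.4 0 -0.03 0 0")

```text
clock: 5.05
tool_pos: [514.8, -122.2, 33.2]
tcp_rot: [3.139, -0.001, -0.132]
ft_force: [-0.8, -9.9, 4.0]
grip_width: 85.4
gripper_force: 0.0
```

Run:
```python
from h import *
st()
a=arm.snapshot("top")
g=a[150:340,190:480]; cv2.imwrite("pics/p4.png",cv2.resize(g,None,fx=2.7,fy=2.7,interpolation=cv2.INTER_CUBIC))
```

```text
t 5.05 pos [ 514.8 -122.2   33.2] board -165.3 21.2 lead 1.439 rp [ 3.139e+00 -1.000e-03] F [-0.83 -9.92  4.02] Fu -9.94
```

View pics/p4.png

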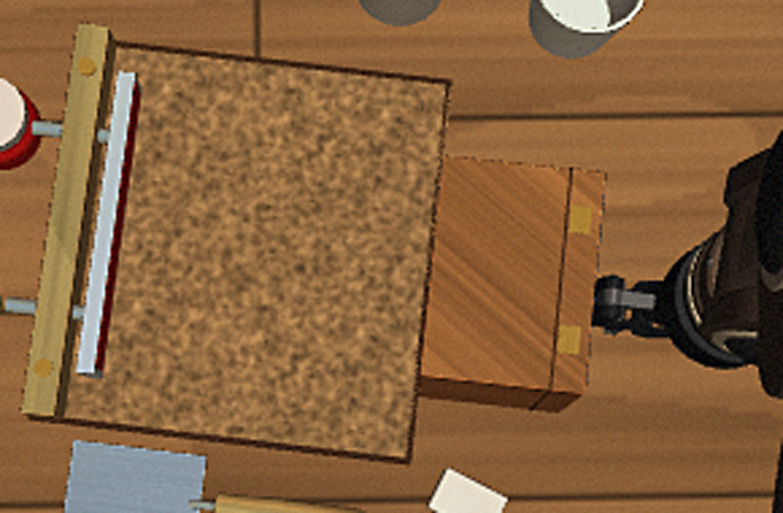

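The far side is now hidden behind the top edge (445,157)–(422,377), so the case has begun to lean a little on the edge. I'll back off so it stands upright against the board.

>>> drive_tool(moves="85.4 0 0.1 0 0; 85.4 0 0.2 0 0; 85.4 0 0.4 0 0; 85.4 0 0.6 0 0; 85.4 0 0.6 0 0")

```text
clock: 5.72
tool_pos: [510.4, -151.2, 32.2]
tcp_rot: [-3.141, 0.0, -0.132]
ft_force: [0.2, -0.0, -0.3]
grip_width: 85.4
gripper_force: 0.0
```

Run:
```python
from h import *
casepose([(445,157),(606,173),(585,395),(422,377)],2.7,(190,150))
st()
a=arm.snapshot("top")
g=a[150:340,190:480]; cv2.imwrite("pics/p5.png",cv2.resize(g,None,fx=2.7,fy=2.7,interpolation=cv2.INTER_CUBIC))
```

```text
sizes [np.float64(94.4), np.float64(130.3), np.float64(93.7), np.float64(129.4)] board -39.3 22.2 yaw 1.452 1.439
near corners to edge [np.float64(7.8), np.float64(-86.6), np.float64(-86.1), np.float64(7.5)]
t 5.72 pos [ 510.4 -151.2   32.2] board -194.7 21.8 lead 1.438 rp [-3.141  0.   ] F [ 0.24 -0.04 -0.34] Fu -0.01
```

View pics/p5.png

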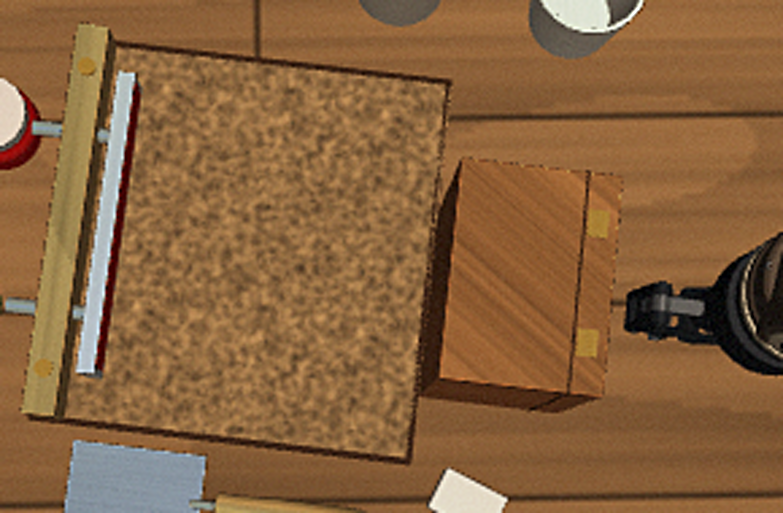

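The case stands upright and square. Its foot is on the edge, its far top edge runs (463,157)–(440,380), and it is centred on the finger. Next: raise to push_high and start tipping.

>>> drive_tool(moves="85.4 0 0 -1.2 0; 85.4 0 0 -2.36 0; 85.4 0 0 -2.36 0; 85.4 0 -0.2 -2.36 0; 85.4 0 -0.4 -2.36 0; 85.4 0 -0.5 -2.36 0; 85.4 0 -0.6 -2.36 0; 85.4 0 -0.7 -2.36 0")

```text
clock: 6.78
tool_pos: [515.0, -115.4, 150.0]
tcp_rot: [-3.142, 0.001, -0.131]
ft_force: [0.0, -0.8, 0.6]
grip_width: 85.7
gripper_force: 0.0
```

Run:
```python
from h import *
casepose([(463,157),(623,178),(603,398),(440,380)],2.7,(190,150))
st()
```

```text
sizes [np.float64(94.1), np.float64(129.0), np.float64(93.7), np.float64(131.1)] board -49.7 22.6 yaw 1.436 1.44
near corners to edge [np.float64(-2.6), np.float64(-96.7), np.float64(-96.5), np.float64(-2.9)]
t 6.78 pos [ 515.  -115.4  150. ] board -158.6 21.9 lead 1.44 rp [-3.142e+00  1.000e-03] F [ 0.02 -0.77  0.55] Fu -0.77
```

>>> drive_tool(moves="85.4 0 -0.1 0 0; 85.4 0 -0.2 0 0; 85.4 0 -0.3 0 0; 85.4 0 -0.4 0 0; 85.4 0 -0.5 0 0")

```text
clock: 7.4
tool_pos: [518.5, -91.0, 150.6]
tcp_rot: [3.141, -0.001, -0.131]
ft_force: [0.5, -3.1, 3.2]
grip_width: 85.3
gripper_force: 1.8
```

Run:
```python
from h import *
st()
cv2.imwrite("pics/t1.png",arm.snapshot("top")[150:340,190:480]); cv2.imwrite("pics/s1.png",arm.snapshot("side"))
```

```text
t 7.4 pos [518.5 -91.  150.6] board -133.9 21.6 lead 1.439 rp [ 3.141e+00 -1.000e-03] F [ 0.52 -3.12  3.16] Fu -3.02
```

>>> drive_tool(moves="85.4 0 -0.1 0 0; 85.4 0 -0.2 0 0; 85.4 0 -0.3 0 0; 85.4 0 -0.4 0 0; 85.4 0 -0.5 0 0; 85.4 0 -0.6 0 0")

```text
clock: 8.25
tool_pos: [523.3, -65.5, 153.0]
tcp_rot: [-3.139, -0.005, -0.125]
ft_force: [-1.6, -6.8, 14.9]
grip_width: 85.5
gripper_force: 7.2
```

The upward force has grown to 15 N: the lid's rising top edge is probably catching under the finger linkage. I'll raise the tool to relieve it.

>>> drive_tool(moves="85.4 0 0 -0.15 0; 85.4 0 0 -0.3 0; 85.4 0 0 -0.4 0")

```text
clock: 8.62
tool_pos: [521.5, -65.1, 170.3]
tcp_rot: [-3.138, 0.001, -0.125]
ft_force: [0.1, -1.4, -0.0]
grip_width: 85.5
gripper_force: 0.3
```

Run:
```python
from h import *
st()
a=arm.snapshot("top")[130:320,220:500]; b=arm.snapshot("side")[180:420,200:500]
cv2.imwrite("pics/p6.png",np.hstack([cv2.resize(a,(400,271)),cv2.resize(b,(339,271))]))
```

```text
t 8.62 pos [521.5 -65.1 170.3] board -107.9 22.0 lead 1.446 rp [-3.138e+00  1.000e-03] F [ 0.06 -1.44 -0.03] Fu -1.42
```

View pics/p6.png

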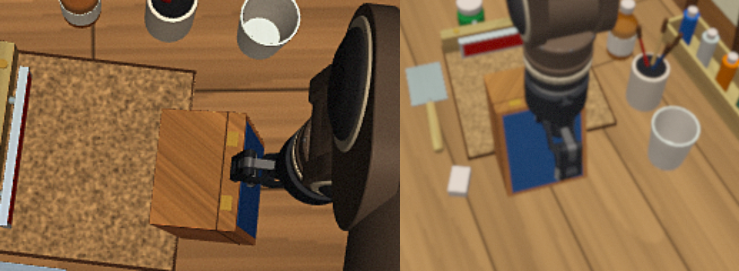

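The case is leaning about 20° over the cork with the finger still on the lid, and the forces are low again. Continuing.

>>> drive_tool(moves="85.4 0 -0.1 -0.03 0; 85.4 0 -0.2 -0.06 0; 85.4 0 -0.3 -0.1 0; 85.4 0 -0.4 -0.1 0")

```text
clock: 9.22
tool_pos: [523.3, -55.4, 175.6]
tcp_rot: [-3.131, -0.0, -0.11]
ft_force: [-1.1, -0.5, 1.2]
grip_width: 85.4
gripper_force: 0.8
```

Run:
```python
from h import *
st(); s=arm.get_state(); print(s["q"].round(3),s["qd"].round(3),s["tau"].round(1))
```

```text
t 9.22 pos [523.3 -55.4 175.6] board -98.1 21.5 lead 1.461 rp [-3.131 -0.   ] F [-1.08 -0.47  1.21] Fu -0.6
[-0.111  0.138 -0.189  1.243  0.011  3.141] [ 0.029  0.002  0.002 -0.003  0.015  0.001] [  0.4 -43.2  34.3  -0.    0.2   0. ]
```

Joint 6 has reached its range (3.141), which stalled the push. I'll ease the tool's yaw by about 0.12 rad as I go, because the rest of the tip needs little squareness from the finger.

>>> drive_tool(moves="85.4 0.05 0.1 0 -0.08; 85.4 0.1 0.1 0 -0.16; 85.4 0.1 0 0 -0.18")

```text
clock: 9.6
tool_pos: [528.4, -56.1, 175.5]
tcp_rot: [-3.131, -0.002, 0.069]
ft_force: [0.9, -1.2, 1.8]
grip_width: 85.3
gripper_force: 0.6
```

Run:
```python
from h import *
st(); s=arm.get_state(); print(s["q"].round(3))
```

```text
t 9.6 pos [528.4 -56.1 175.5] board -98.1 16.4 lead 1.64 rp [-3.131e+00 -2.000e-03] F [ 0.88 -1.25  1.78] Fu -1.12
[-0.111  0.147 -0.178  1.245  0.011  2.961]
```

>>> drive_tool(moves="85.4 0.02 -0.1 0 0; 85.4 0.04 -0.2 0 0; 85.4 0.06 -0.3 0 0; 85.4 0.08 -0.4 0 0; 85.4 0.08 -0.4 0 0")

```text
clock: 10.22
tool_pos: [530.6, -35.4, 175.4]
tcp_rot: [-3.131, -0.002, 0.07]
ft_force: [-1.0, 0.0, 0.3]
grip_width: 85.6
gripper_force: 0.1
```

```bash
cat >> h.py <<'E'
def blue(n="top"):
    a=arm.snapshot(n); h=cv2.cvtColor(a,cv2.COLOR_BGR2HSV); m=cv2.inRange(h,(100,120,30),(128,255,160)); 
    k,l,s,c=cv2.connectedComponentsWithStats(m)
    for i in range(1,k):
        if s[i,4]>150 and 190<c[i][0]<480 and 160<c[i][1]<420: print(n,"blue",s[i].tolist(),c[i].round(1),[np.round(q,1).tolist() for q in cv2.minAreaRect(np.argwhere(l==i)[:,::-1].astype(np.float32))[:2]],cv2.minAreaRect(np.argwhere(l==i)[:,::-1].astype(np.float32))[2])
    return a
E
python3 - <<'E'
from h import *
st(); blue(); blue("side")
E
```

```text
t 10.22 pos [530.6 -35.4 175.4] board -77.3 16.8 lead 1.641 rp [-3.131e+00 -2.000e-03] F [-0.96  0.02  0.27] Fu -0.11
top blue [370, 213, 26, 29, 424] [380.5 227.6] [[378.7, 229.5], [29.0, 22.1]] 32.735225677490234
top blue [365, 258, 35, 38, 1027] [383.  274.7] [[382.0, 275.0], [32.6, 37.3]] 5.710593223571777
side blue [448, 194, 15, 24, 209] [454.5 204.4] [[453.7, 204.9], [11.4, 22.8]] 18.43494987487793
side blue [287, 260, 73, 82, 3359] [316.1 303.1] [[321.6, 296.7], [77.5, 63.6]] 77.00537872314453
```

>>> drive_tool(moves="85.4 0.02 -0.1 0 0; 85.4 0.04 -0.2 0 0; 85.4 0.06 -0.3 0 0; 85.4 0.08 -0.4 0 0; 85.4 0.08 -0.4 0 0; 85.4 0.08 -0.4 0 0")

```text
clock: 11.08
tool_pos: [533.3, -15.6, 175.8]
tcp_rot: [-3.131, -0.002, 0.07]
ft_force: [0.7, 0.4, -0.1]
grip_width: 85.5
gripper_force: 0.0
```

Run:
```python
from h import *
st(); cv2.imwrite("pics/t2.png",blue()); cv2.imwrite("pics/s2.png",blue("side"))
```

```text
t 11.07 pos [533.3 -15.6 175.8] board -57.3 16.8 lead 1.64 rp [-3.131e+00 -2.000e-03] F [ 0.74  0.42 -0.15] Fu 0.51
top blue [324, 209, 69, 85, 3386] [355.  255.3] [[360.4, 251.0], [66.0, 77.4]] 6.4415998458862305
side blue [448, 193, 16, 25, 221] [454.6 203.8] [[453.7, 204.4], [11.7, 23.7]] 18.434947967529297
side blue [276, 229, 62, 90, 3239] [305.  276.3] [[308.0, 270.5], [87.1, 47.4]] 77.00537872314453
```

The case has fallen onto the cork: the blue lid now covers (324–393, 209–294) in the top view. I'll back off, turning the tool so both fingers face the foot end.

>>> drive_tool(moves="60 -0.54 2.16 0 -0.1; 60 -0.54 2.16 0 -0.3; 60 -0.54 2.16 0 -0.5; 60 -0.54 2.16 0 -0.7; 60 -0.54 2.16 0 -0.9; 60 -0.54 2.16 0 -1.1; 60 -0.54 2.16 0 -1.25; 60 -0.54 2.16 0 -1.37")

```text
clock: 12.18
tool_pos: [513.8, -125.5, 174.6]
tcp_rot: [-3.141, -0.011, 1.444]
ft_force: [-0.8, 0.4, -0.1]
grip_width: 59.9
gripper_force: 0.0
```

Run:
```python
from h import *
st(); a=blue()[150:340,190:480]
cv2.imwrite("pics/p7.png",cv2.resize(a,None,fx=2.7,fy=2.7,interpolation=cv2.INTER_CUBIC)); s=arm.get_state();print(s["q"].round(3))
```

```text
t 12.18 pos [ 513.8 -125.5  174.6] board -168.8 21.8 lead 3.015 rp [-3.141 -0.011] F [-0.76  0.4  -0.11] Fu 0.29
top blue [274, 212, 99, 78, 6253] [323.6 250.5] [[323.7, 250.3], [93.0, 67.7]] 6.709836483001709
[-0.245  0.145 -0.184  1.244  0.011  1.448]
```

View pics/p7.png

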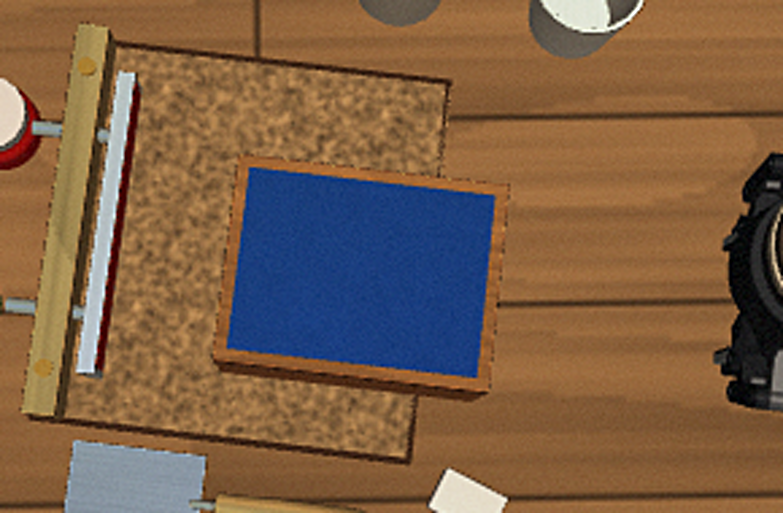

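The case lies lid up on the cork, its corners at crop px (240,157), (508,186), (488,391) and (213,360). Next I'll compute its pose and the gap.

```bash
cat >> h.py <<'E'
def lying(T):
    T=np.array(T);c=T.mean(0)
    z=T[0]+T[3]-T[1]-T[2]; y=T[3]+T[2]-T[0]-T[1]
    print("sizes",[np.linalg.norm(T[i]-T[(i+1)%4]).round(1) for i in range(4)],"centre board",((c-M)@U).round(1),((c-M)@V).round(1),"yaw off",np.round([np.arctan2(z@V,z@U),np.arctan2(y@V,y@U)-np.pi/2],3),"foot x",((T[1]+T[2])/2-M)@U,"far x",((T[0]+T[3])/2-M)@U)
E
python3 - <<'E'
from h import *
lying([w("top",(190+u/2.7,150+v/2.7),107)[:2] for u,v in [(240,157),(508,186),(488,391),(213,360)]])
A2,B2=[w("top",(190+u/2.7,150+v/2.7),58)[:2] for u,v in[(135,75),(95,375)]];print("stop red top x",(A2-M)@U,(B2-M)@U)
E
```

```text
sizes [np.float64(167.7), np.float64(128.1), np.float64(168.8), np.float64(127.5)] centre board 47.0 22.5 yaw off [ 0.007 -0.001] foot x -37.086233205518276 far x 131.15459965243764
stop red top x 209.2306531596418 208.2798760299744
```

>>> drive_tool(moves="60 0 0 1.2 0; 60 0 0 2.25 0; 60 0 0 2.25 0; 60 0.8 0 2.25 0; 60 1.6 0 2.25 0; 60 1.8 0 2.25 0; 60 1.8 0 2.25 0")

```text
clock: 13.1
tool_pos: [526.9, -34.7, 64.9]
tcp_rot: [3.139, -0.011, 1.44]
ft_force: [-0.4, -0.3, 0.7]
grip_width: 60.1
gripper_force: 0.0
```

Run:
```python
from h import *
st(); blue()
```

```text
t 13.1 pos [526.9 -34.7  64.9] board -77.0 20.7 lead 3.011 rp [ 3.139 -0.011] F [-0.4  -0.33  0.72] Fu -0.38
top blue [274, 212, 99, 78, 6254] [323.6 250.5] [[323.8, 250.4], [93.1, 67.7]] 6.709836959838867
```

>>> drive_tool(moves="60 0.15 0 0 0; 60 0.3 0 0 0; 60 0.4 0 0 0; 60 0.5 0 0 0; 60 0.6 0 0 0; 60 0.7 0 0 0; 60 0.8 0 0 0; 60 0.9 0 0 0")

```text
clock: 14.15
tool_pos: [531.6, 10.0, 63.4]
tcp_rot: [-3.141, -0.011, 1.439]
ft_force: [-0.1, -2.2, -1.1]
grip_width: 60.0
gripper_force: 0.0
```

Run:
```python
from h import *
st(); blue()
```

```text
t 14.15 pos [531.6  10.   63.4] board -32.1 21.8 lead 3.01 rp [-3.141 -0.011] F [-0.11 -2.19 -1.11] Fu -2.19
top blue [264, 211, 97, 78, 6082] [312.1 249.4] [[313.4, 249.2], [92.7, 67.7]] 6.709836959838867
```

>>> drive_tool(moves="60 0.12 0 0 0; 60 0.24 0 0 0; 60 0.36 0 0 0; 60 0.48 0 0 0; 60 0.6 0 0 0; 60 0.7 0 0 0; 60 0.8 0 0 0; 60 0.9 0 0 0")

```text
clock: 15.2
tool_pos: [537.6, 54.7, 64.0]
tcp_rot: [-3.141, -0.011, 1.439]
ft_force: [0.2, -2.3, -0.9]
grip_width: 59.8
gripper_force: 0.0
```

Run:
```python
from h import *
st(); blue()
```

```text
t 15.2 pos [537.6  54.7  64. ] board 13.0 21.7 lead 3.01 rp [-3.141 -0.011] F [ 0.23 -2.29 -0.91] Fu -2.24
top blue [237, 208, 94, 77, 5750] [283.  247.2] [[286.3, 246.0], [92.8, 67.6]] 6.709836483001709
```

>>> drive_tool(moves="60 0.04 0 0 0; 60 0.08 0 0 0; 60 0.12 0 0 0; 60 0.16 0 0 0; 60 0.16 0 0 0")

```text
clock: 15.88
tool_pos: [538.6, 62.6, 64.1]
tcp_rot: [-3.141, -0.011, 1.44]
ft_force: [-0.3, -0.5, 0.4]
grip_width: 60.1
gripper_force: 0.0
```

>>> drive_tool(moves="60 0.02 0 0 0; 60 0.04 0 0 0; 60 0.04 0 0 0")

```text
clock: 16.25
tool_pos: [538.9, 64.4, 64.2]
tcp_rot: [-3.141, -0.011, 1.439]
ft_force: [-0.3, -2.4, -1.0]
grip_width: 60.4
gripper_force: 0.0
```

>>> drive_tool(moves="60 0.02 0 0 0; 60 0.04 0 0 0; 60 0.04 0 0 0")

```text
clock: 16.62
tool_pos: [539.2, 66.4, 64.2]
tcp_rot: [-3.141, -0.011, 1.44]
ft_force: [-0.7, -2.2, -0.6]
grip_width: 60.0
gripper_force: 0.0
```

>>> drive_tool(moves="60 0.01 0 0 0; 60 0.02 0 0 0; 60 0.02 0 0 0")

```text
clock: 17.0
tool_pos: [539.3, 67.3, 64.2]
tcp_rot: [-3.141, -0.011, 1.439]
ft_force: [-0.2, -2.2, -1.2]
grip_width: 60.5
gripper_force: 0.0
```

>>> drive_tool(moves="60 0.01 0 0 0; 60 0.02 0 0 0; 60 0.02 0 0 0")

```text
clock: 17.38
tool_pos: [539.4, 68.3, 64.2]
tcp_rot: [-3.141, -0.011, 1.44]
ft_force: [0.0, -2.3, -0.4]
grip_width: 60.1
gripper_force: 0.0
```

>>> drive_tool(moves="60 0.01 0 0 0; 60 0.02 0 0 0; 60 0.02 0 0 0")

```text
clock: 17.75
tool_pos: [539.5, 69.3, 64.2]
tcp_rot: [-3.141, -0.011, 1.439]
ft_force: [-0.6, -2.5, -1.3]
grip_width: 59.9
gripper_force: 0.0
```

>>> drive_tool(moves="60 0.01 0 0 0; 60 0.02 0 0 0; 60 0.02 0 0 0")

```text
clock: 18.12
tool_pos: [539.5, 69.2, 64.2]
tcp_rot: [-3.141, -0.009, 1.439]
ft_force: [-0.9, -6.7, -0.2]
grip_width: 59.9
gripper_force: 0.0
```

Contact with the stop plate: the force has stepped from 2.5 to 6.7 N. I'll increase it gently.

>>> drive_tool(moves="60 0.01 0 0 0; 60 0.01 0 0 0")

```text
clock: 18.38
tool_pos: [539.5, 69.2, 64.2]
tcp_rot: [-3.141, -0.007, 1.439]
ft_force: [-1.2, -9.2, 0.6]
grip_width: 60.0
gripper_force: 0.0
```

>>> drive_tool(moves="60 0.004 0 0 0; 60 0.004 0 0 0; 60 0.004 0 0 0; 60 0.004 0 0 0; 60 0.004 0 0 0; 60 0.004 0 0 0; 60 0.004 0 0 0; 60 0.004 0 0 0")

```text
clock: 19.38
tool_pos: [539.4, 69.2, 64.3]
tcp_rot: [-3.141, -0.007, 1.439]
ft_force: [-2.0, -10.8, 1.0]
grip_width: 59.9
gripper_force: 0.0
```

Run:
```python
from h import *
for i in range(3): st(); arm.snapshot("wrist")
```

```text
t 19.38 pos [539.4  69.2  64.3] board 27.6 21.8 lead 3.01 rp [-3.141 -0.007] F [ -1.97 -10.77   1.05] Fu -10.94
t 19.43 pos [539.4  69.2  64.2] board 27.6 21.8 lead 3.01 rp [-3.141 -0.007] F [ -1.77 -10.75  -0.14] Fu -10.89
t 19.48 pos [539.4  69.2  64.2] board 27.6 21.8 lead 3.009 rp [-3.141 -0.007] F [ -1.96 -10.53   0.86] Fu -10.7
```

The case was held for over a second at about 10.8 N on the wrist, roughly 8 N or more on the stop. Now I'll let go by backing away slowly, then check.

>>> drive_tool(moves="60 -0.02 0 0 0; 60 -0.06 0 0 0; 60 -0.2 0 0 0; 60 -0.5 0 0 0; 60 -1 0 0 0; 60 -2 0 0 0; 60 -2 0 0 0")

```text
clock: 20.4
tool_pos: [526.0, -31.1, 63.2]
tcp_rot: [-3.141, -0.01, 1.435]
ft_force: [-0.2, 0.9, -0.2]
grip_width: 60.3
gripper_force: 0.0
```

Run:
```python
from h import *
st(); a=blue(); h=cv2.cvtColor(a,cv2.COLOR_BGR2HSV); m=cv2.inRange(h,(100,120,30),(128,255,160)); m[:,:200]=0;m[:,420:]=0;m[:170]=0;m[320:]=0
p=np.argwhere(m)[:,::-1].astype(np.float32); q=cv2.boxPoints(cv2.minAreaRect(p)); 
P=np.array([w("top",x,107)[:2] for x in q])
for i in range(4):
    d=P[(i+1)%4]-P[i]; print("side",np.linalg.norm(d).round(1),"ang vs board",np.degrees(np.arctan2(d@V,d@U)).round(2))
c=P.mean(0)-M; print("lid centre board",c@U,c@V)
b=cv2.imread("pics/top0.png"); d=cv2.absdiff(a,b).max(2)
for n,(x,y) in dict(cup=(408,145),brush=(340,125),oil=(276,125),red=(187,195),green=(172,260),knife=(265,335),eraser=(363,336)).items(): print(n,(d[y-15:y+15,x-15:x+15]>40).sum(),end=" ")
```

```text
t 20.4 pos [526.  -31.1  63.2] board -73.6 21.9 lead 3.006 rp [-3.141 -0.01 ] F [-0.23  0.92 -0.21] Fu 0.88
top blue [228, 207, 100, 77, 6229] [277.6 245.1] [[277.4, 245.0], [92.8, 67.7]] 6.709836483001709
side 113.9 ang vs board -88.84
side 265.4 ang vs board 179.93
side 113.6 ang vs board 88.83
side 260.8 ang vs board 0.0
lid centre board 71.30109072770526 21.289136994322536
cup 0 brush 0 oil 0 red 0 green 0 knife 0 eraser 0
```

Everything else is unmoved. The case lies square, centred at about board x = 123 mm, with its far end at about 208 mm on the plate. The robot is clear, so I'm handing in.

```bash
python3 -c "
from plant import arm
print(arm.job_done())"
```

```text
the job is handed in; nothing more can be done
None
```

The case was slid square to the edge, tipped onto the cork lid up, pressed against the stop plate for over a second at an estimated 8–9 N (10.8 N at the wrist) and released; the job is handed in, with no verdict returned.

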